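# Swing back the turn-buttons of a picture frame

## Task

A picture frame lies face down on the counter, ready for a new print. Run a fingertip along each of its two long sides and swing all six turn-buttons right round, either way, until they lie along the rails, clear of the backing board. Go gently, there is glass underneath: pick nothing up, leave the frame where it lies and the other things alone.

Things in the scene. Friction and masses are not known exactly. Their poses are not given: they have to be found in the camera images.
- frame: Picture frame lying face down, loose: dark wood, 220 (x) by 320 mm (y), rails 26 mm wide, 20 high, 0.9 kg. Origin: middle of its lower face, on the counter; z up, y along the long rails. Near long rail: x = -97 mm (robot side at yaw 0); far: x = +97. Opening 168 x 268 mm with a backing board 14 mm above the counter, 6 below the rails' backs. Flat hanger (2 mm) on the middle of the +y short rail.
- near1 (a joint): Angle (rad) of steel turn-button near1 on the near long rail: 0 = square across the rail's inner edge, pointing over the backing (frame +x); positive = anticlockwise from above; +-1.57 = along the rail, stops +-1.75. Starts within 0.45 of 0, stays where left, turns with 0.3 N at the tip. Flat bar 10 mm wide, 34 mm from screw to round tip, 12 mm eye round the screw; 21 to 27 mm above the counter.
- near1_pivot (a point): Point on the screw axis of turn-button near1, half-way up the bar, 24 mm above the counter; frame x = -98 mm, y = -100 mm: 14 mm outside the edge of the opening, so the button set square overhangs the backing by 20 mm. The screw head stands to 29 mm above the counter. Fixed in the frame.
- near2 (a joint): Angle (rad) of steel turn-button near2 on the near long rail: 0 = square across the rail's inner edge, pointing over the backing (frame +x); positive = anticlockwise from above; +-1.57 = along the rail, stops +-1.75. Starts within 0.45 of 0, stays where left, turns with 0.3 N at the tip. Flat bar 10 mm wide, 34 mm from screw to round tip, 12 mm eye round the screw; 21 to 27 mm above the counter.
- near2_pivot (a point): Point on the screw axis of turn-button near2, half-way up the bar, 24 mm above the counter; frame x = -98 mm, y = 0 mm: 14 mm outside the edge of the opening, so the button set square overhangs the backing by 20 mm. The screw head stands to 29 mm above the counter. Fixed in the frame.
- near3 (a joint): Angle (rad) of steel turn-button near3 on the near long rail: 0 = square across the rail's inner edge, pointing over the backing (frame +x); positive = anticlockwise from above; +-1.57 = along the rail, stops +-1.75. Starts within 0.45 of 0, stays where left, turns with 0.3 N at the tip. Flat bar 10 mm wide, 34 mm from screw to round tip, 12 mm eye round the screw; 21 to 27 mm above the counter.
- near3_pivot (a point): Point on the screw axis of turn-button near3, half-way up the bar, 24 mm above the counter; frame x = -98 mm, y = 100 mm: 14 mm outside the edge of the opening, so the button set square overhangs the backing by 20 mm. The screw head stands to 29 mm above the counter. Fixed in the frame.
- far1 (a joint): Angle (rad) of steel turn-button far1 on the far long rail: 0 = square across the rail's inner edge, pointing over the backing (frame -x); positive = anticlockwise from above; +-1.57 = along the rail, stops +-1.75. Starts within 0.45 of 0, stays where left, turns with 0.3 N at the tip. Flat bar 10 mm wide, 34 mm from screw to round tip, 12 mm eye round the screw; 21 to 27 mm above the counter.
- far1_pivot (a point): Point on the screw axis of turn-button far1, half-way up the bar, 24 mm above the counter; frame x = +98 mm, y = -100 mm: 14 mm outside the edge of the opening, so the button set square overhangs the backing by 20 mm. The screw head stands to 29 mm above the counter. Fixed in the frame.
- far2 (a joint): Angle (rad) of steel turn-button far2 on the far long rail: 0 = square across the rail's inner edge, pointing over the backing (frame -x); positive = anticlockwise from above; +-1.57 = along the rail, stops +-1.75. Starts within 0.45 of 0, stays where left, turns with 0.3 N at the tip. Flat bar 10 mm wide, 34 mm from screw to round tip, 12 mm eye round the screw; 21 to 27 mm above the counter.
- far2_pivot (a point): Point on the screw axis of turn-button far2, half-way up the bar, 24 mm above the counter; frame x = +98 mm, y = 0 mm: 14 mm outside the edge of the opening, so the button set square overhangs the backing by 20 mm. The screw head stands to 29 mm above the counter. Fixed in the frame.
- far3 (a joint): Angle (rad) of steel turn-button far3 on the far long rail: 0 = square across the rail's inner edge, pointing over the backing (frame -x); positive = anticlockwise from above; +-1.57 = along the rail, stops +-1.75. Starts within 0.45 of 0, stays where left, turns with 0.3 N at the tip. Flat bar 10 mm wide, 34 mm from screw to round tip, 12 mm eye round the screw; 21 to 27 mm above the counter.
- far3_pivot (a point): Point on the screw axis of turn-button far3, half-way up the bar, 24 mm above the counter; frame x = +98 mm, y = 100 mm: 14 mm outside the edge of the opening, so the button set square overhangs the backing by 20 mm. The screw head stands to 29 mm above the counter. Fixed in the frame.
- tape: Pale grey roll of packing tape lying flat on the middle of the backing board, 68 mm across, 24 mm high. Origin: centre of its underside. Not part of the job.
- screwdriver: Screwdriver, 170 mm, lying on the counter between the robot and the frame, roughly along the near rail, red handle 26 mm thick. Origin: half-way along it, on the counter. Not part of the job.
- jar: Small glass jar with a steel lid, 48 mm across, 55 mm high, beyond the frame's +y end. Origin: centre of its underside. Not part of the job.
- carton: Small cardboard carton, 75 x 55 mm, 40 mm high, beyond the frame's -y end. Origin: centre of its underside. Not part of the job.
- small_frame: Small light-wood picture frame lying flat, 100 x 150 mm, 14 mm high, to the right of the large frame. Origin: centre of its underside. Not part of the job.
- spray: Glass-cleaner spray bottle, white with a blue head, 60 mm across, 152 mm high, to the left of the frame. Origin: centre of its underside. Not part of the job.
- pot: Empty white ceramic pen cup, 72 mm across, 85 mm high, on the left. Origin: centre of its underside. Not part of the job.

How it is judged:
At the end, for the whole second after the job is handed in: Each of the six turn-buttons is more than 1.25 rad from square, either way (within about 18 degrees of its rail, so that it clears the backing board); the frame lies flat, at rest, within 20 mm of where it was; every other thing is within 25 mm of where it was ((value of joint near1 above 1.25 rad or value of joint near1 below -1.25 rad) and (value of joint near2 above 1.25 rad or value of joint near2 below -1.25 rad) and (value of joint near3 above 1.25 rad or value of joint near3 below -1.25 rad) and (value of joint far1 above 1.25 rad or value of joint far1 below -1.25 rad) and (value of joint far2 above 1.25 rad or value of joint far2 below -1.25 rad) and (value of joint far3 above 1.25 rad or value of joint far3 below -1.25 rad) and distance of frame from where it was at the start of the episode below 0.02 m and height (world z) of frame below 0.01 m and angle between frame's own z axis and vertical below 0.05 rad and linear speed of frame below 0.02 m/s and distance of each of tape, screwdriver, jar, carton, small_frame, spray, pot from where it was at the start of the episode below 0.025 m); the robot touches nothing.
It fails at once if the frame is lifted or tipped (10 mm, or 0.06 rad) (height (world z) of frame above 0.01 m or angle between frame's own z axis and vertical above 0.06 rad).
It fails at once if the frame is shoved more than 25 mm (distance of frame from where it was at the start of the episode above 0.025 m).
It fails at once if the frame or a turn-button is pressed with more than 30 N (glass underneath) (contact force between any of the fingers, the arm and frame above 30 N).
It fails at once if another thing is moved or lifted more than 30 mm (distance of any of tape, screwdriver, jar, carton, small_frame, spray, pot from where it was at the start of the episode above 0.03 m).
It also fails if it takes over 64 s, if anything falls off the work surface, if the arm or the gripper's body presses on something with over 40 N, if the wrist force passes 120 N, or if a joint passes its speed limit or range.

## Robot

A 7-joint arm with a two-finger parallel gripper is mounted at the origin on the work surface. World frame = base frame: x ahead of the robot, y to its left, z up, the work surface at z = 0. Lengths are in m, angles in rad, forces in N, time in s.
With the tool pointing down it reaches from about 0.425 to 0.925 m from the base axis. Payload 6.8 kg.
Tool frame: the origin (TCP) lies at the very end of the fingers, on their centre line; the grasp point (between the pads) lies 19 mm behind it; z points along the fingers, y is the line along which they close (so a half turn about z gives the same grasp; the last joint's range is limited). The gripper opens to 85 mm and grips with 20 to 120 N. Pads are 22 mm wide; open, the fingers measure 114 mm over their backs; the gripper's body (76 mm by 85 mm) begins 54 mm behind the grasp point. The pads swing forward as they close: fully open they stand 13 mm farther back than shut.
Start: joints at [-1.41, 0.477, 0.022, 1.555, -0.011, 1.109, -0.083], TCP at [0.179, 0.651, 0.231] pointing down, gripper open.
Joint ranges: [-2.96, 2.96], [-0.34, 2.1], [-1.41, 1.46], [0.24, 2.44], [-1.37, 4.51], [0.17, 1.92], [-2.96, 2.96]. Speed limits (rad/s): [2.39, 2.39, 3.14, 3.14, 3.14, 3.14, 3.14].

## Interface

Orientations are given as a rotation vector (axis times angle).
In Python, from bench import get_obs, viewer, r gives the robot as it stands. The module is installed in compiled form; this text tells all that it offers.
- The arm moves only by the tool play_rows, never from a script. Its argument "commands" is a list that holds one entry, the list of rows, each a list of 5 numbers: the gripper's target within -1 to 1 (shut at 1, half-way at 0, fully open at -1), then the shift along the tool's x, y, z scaled (see below), then the turn about the tool's z scaled (see below). A call has 1 to 12 rows; each row is the pose to reach, as a shift and turn from the pose commanded when the call began, along the tool's axes at that moment; what a row does not reach only later rows make up. The controller multiplies each number of a shift by 0.2 m and each number of a turn by pi/2 rad. A row lasts 1/12 s, in which the tool goes at most 41.7 mm and 7.16 degrees, less where a joint would pass 70% of its speed; a pose out of reach is approached as far as the arm can. A call with a number of a shift or a turn outside -1 to 1 is refused whole. A call with a gripper value outside its range is refused whole. The fingers move at their own pace and stop on an object; "grip_force" is the grip in N (left out, the last holds). Time passes only in rows, so rows that repeat a pose let the fingers close. It gives the time, the measured TCP pose, the force, the opening and the grip force at its end, in the units of the state.
- get_obs(): the state, without advancing time (a new reading comes with each control period).
- viewer.grab_frame(name): name is "side" or "top" or "wrist"; returns a dict with "pixels" (384x512x3 uint8, red, green, blue), "fovy" (degrees; the focal length in pixels is half the picture's height over the tangent of half this angle, whatever the lens; pixels are square), "cx", "cy" (the principal point, pixels), "world_to_cam" (4x4, takes a point from world to camera coordinates); the wrist camera has in their place "hand_eye" (4x4, takes a point from camera to tool coordinates, whose origin is the TCP and whose axes are the flange's). Camera axes: x right, y up, looking along -z (the intrinsics and any distortion apply to the point x, -y, -z); pixel columns grow to the right and rows downward; lengths in m; the calibration is good to about 2 mm. The wrist camera is an equidistant fisheye: a pixel r from the principal point sees the ray r / f radians off the axis. A picture is of the moment at which its call begins: read the wrist's pose just before it. There is no depth.
- r.hand_in(): hands the job in; it is judged then, once.
Trained networks look in a picture, given as the dict that the camera call returned (one of the last four; its "shot" number tells which), for a name from the list of things; names that differ only in an ending like _2 or _b are one class to them, and where a whole thing is asked for, a point or a joint stands for the part that bears it (a point fixed in the world has none). Each returns a list of dicts, best first, with "score" (0 to 1); they miss things now and then, are a little off and sometimes report something else, mostly with a low value. They report only what shows in the picture. A call takes as long as a camera call.
- viewer.trace(picture, thing): "pixels" (384x512 bool, what is visible of it) and "rect" ([left, top, right, bottom] in pixels, round what is visible of it).
The state is a dict: "clock": time; "joints": joint angles; "qvel": joint speeds; "tau": joint torques, N m; "tcp_pos": TCP position; "orientation": TCP orientation; "contact_force": force on the tool from outside, world axes, zero at the start; "moment": the same for the moment, N m; "grip_width": finger opening in m; "gripper_force": force on a finger pad.
Only numpy, scipy, OpenCV 4.12 (cv2) and the standard library are available. Lean on these libraries where they do the work, as an engineer would, in place of code of your own. Each camera call takes 0.05 s, during which the arm holds its last target. There are 200 camera calls.

## Working session

There is one attempt and no reset: what is moved stays moved. The work goes in short steps, Python scripts to look and compute and a tool call to move; the robot and the scene stay as the last step left them, time stands still between calls to the robot, and variables do not carry over. Pictures are saved under pics/ and viewed, at most 10 in all, crops included, and the job is handed in when it is done.

Besides the shell and the picture viewer there is one more tool, called after "Request:" as name(argument=value, ...), one argument or row to a line, values as JSON. play_rows: Moves the arm, as the interface text tells. Shifts and turns lie within -1 to 1; 1 stands for 0.2 m of shift or pi/2 rad of turn. Its arguments: {"type":"object","properties":{"commands":{"type":"array","items":{"type":"array","items":{"type":"array","items":{"type":"number","minimum":-1,"maximum":1}}}},"grip_force":{"type":"number"}},"required":["commands"]}

```bash
mkdir -p pics
cat > h.py <<'E'
import numpy as np, cv2
from scipy.spatial.transform import Rotation as R
from bench import get_obs, viewer, r
def K(p):
    f=p["pixels"].shape[0]/2/np.tan(np.radians(p["fovy"])/2); return f,p["cx"],p["cy"]
def proj(p,X):
    X=np.atleast_2d(X); f,cx,cy=K(p); c=(p["world_to_cam"]@np.c_[X,np.ones(len(X))].T).T
    return np.c_[cx+f*c[:,0]/-c[:,2], cy-f*c[:,1]/-c[:,2]]
def unproj(p,uv,z):
    uv=np.atleast_2d(uv); f,cx,cy=K(p); T=np.linalg.inv(p["world_to_cam"])
    d=np.c_[(uv[:,0]-cx)/f,-(uv[:,1]-cy)/f,-np.ones(len(uv))]@T[:3,:3].T; o=T[:3,3]
    return o+d*((z-o[2])/d[:,2])[:,None]
def save(img,n,s=1.5): cv2.imwrite(f"pics/{n}.png",cv2.resize(img[:,:,::-1],None,fx=s,fy=s,interpolation=cv2.INTER_CUBIC))
E
python3 - <<'E'
from h import *
o=get_obs(); print(o)
p=viewer.grab_frame("top"); save(p["pixels"],"top0")
print(p["fovy"],p["cx"],p["cy"],p["world_to_cam"], [k for k in p])
for n in ["frame","near1","tape","screwdriver","jar","carton","small_frame","spray","pot"]:
    for t in viewer.trace(p,n)[:7]:
        ys,xs=np.nonzero(t["pixels"]); print(n,round(t["score"],2),t["rect"],unproj(p,[xs.mean(),ys.mean()],0.02).round(3))
E
```

```text
{'clock': 0.0, 'joints': array([-1.41011788,  0.47778736,  0.0223481 ,  1.55644785, -0.01148663,
        1.10928271, -0.08312603]), 'qvel': array([ 7.53813661e-04,  8.03178991e-04, -1.89626807e-03, -9.98091499e-05,
        7.51969925e-04, -4.89239294e-04, -8.12791837e-04]), 'tau': array([ 5.81496170e-04, -5.96448255e+01,  1.60839424e+00, -2.81202257e+01,
        1.25180781e-02,  9.41197271e-03,  8.80844368e-06]), 'tcp_pos': array([0.17911635, 0.65019548, 0.23033594]), 'orientation': array([-4.20923068e-01, -3.11317197e+00,  2.81878787e-03]), 'contact_force': array([-0.11212077, -0.10723105,  0.23357111]), 'moment': array([ 0.009499  , -0.02020302,  0.00954221]), 'gripper_force': 0.0, 'grip_width': 0.08529785462409871}
56.24201538285165 255.46557233811498 193.60140585920087 [[-0.02836419 -0.9995686  -0.00762122  0.04112457]
 [ 0.98315329 -0.02927402  0.18042348 -0.55642737]
 [-0.18056875 -0.00237527  0.9835595  -0.98459119]
 [ 0.          0.          0.          1.        ]] ['pixels', 'fovy', 'cx', 'cy', 'world_to_cam', 'shot']
frame 0.79 [180.9, 156.9, 290.7, 235.7] [[0.549 0.081 0.
[... 188 characters left out ...]
.02 ]]
near1 0.4 [199.7, 221.0, 204.0, 232.8] [[0.473 0.186 0.02 ]]
tape 0.69 [251.1, 185.9, 276.1, 209.7] [[0.552 0.003 0.02 ]]
screwdriver 0.77 [196.0, 245.4, 258.1, 259.0] [[0.393 0.086 0.02 ]]
jar 0.83 [148.8, 173.3, 172.0, 190.5] [[0.607 0.306 0.02 ]]
jar 0.45 [182.0, 161.8, 289.9, 235.1] [[0.55 0.08 0.02]]
carton 0.79 [307.1, 165.8, 335.3, 200.7] [[ 0.593 -0.164  0.02 ]]
small_frame 0.86 [384.7, 206.6, 442.2, 256.9] [[ 0.436 -0.425  0.02 ]]
small_frame 0.27 [73.3, 236.1, 110.2, 261.6] [[0.415 0.504 0.02 ]]
spray 0.75 [112.3, 138.5, 142.5, 174.0] [[0.686 0.412 0.02 ]]
spray 0.21 [184.4, 161.8, 294.9, 239.9] [[0.549 0.079 0.02 ]]
pot 0.61 [76.4, 235.7, 112.3, 260.9] [[0.414 0.504 0.02 ]]
```

View pics/top0.png

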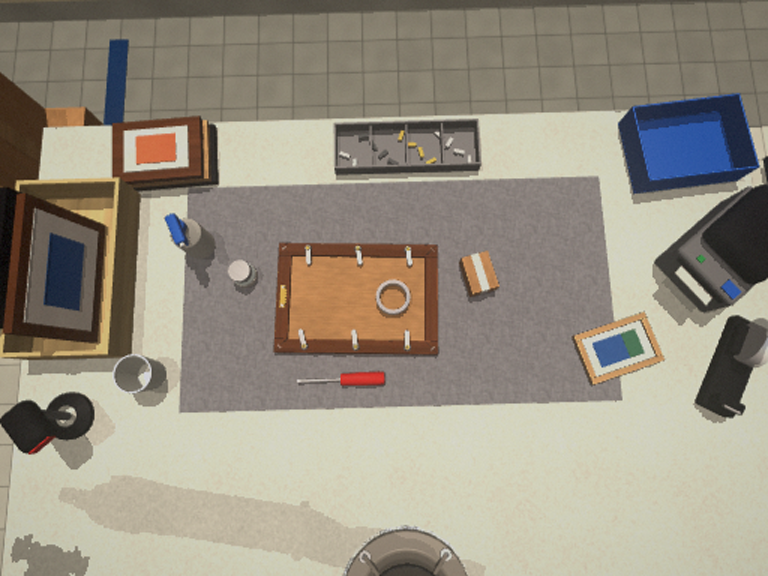

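The top view shows the frame at about (357,300), almost at yaw 0 with the hanger on the left (+y). The tape is at (393,297), the screwdriver at (340,380) and all six buttons are near square. Next I move over the frame with the gripper shut for a wrist view.

Request:
play_rows(
  commands=[
    [[1,-0.1,-0.1,-0.1,0],[1,-0.25,-0.25,-0.15,0],[1,-0.4,-0.4,-0.2,0],[1,-0.55,-0.55,-0.25,0],[1,-0.7,-0.7,-0.3,0],[1,-0.85,-0.85,-0.35,0],[1,-1,-1,-0.35,0],[1,-1,-1,-0.35,0]],
  ],
)

```text
clock: 1.17
tcp_pos: [0.3235, 0.3988, 0.3025]
orientation: [0.434, 3.109, -0.0]
contact_force: [0.2, -0.5, -0.5]
grip_width: 0.0003
gripper_force: 0.0
```

Request:
play_rows(
  commands=[
    [[1,-0.12,-0.12,0,0],[1,-0.25,-0.25,0,0],[1,-0.4,-0.4,0,0],[1,-0.55,-0.55,0,0],[1,-0.7,-0.7,0,0],[1,-0.85,-0.85,0,0],[1,-1,-1,0,0],[1,-1,-1,0,0]],
  ],
)

```text
clock: 1.83
tcp_pos: [0.4619, 0.1512, 0.3019]
orientation: [0.437, 3.108, -0.002]
contact_force: [-0.0, -0.3, 0.7]
grip_width: 0.0001
gripper_force: 0.0
```

Request:
play_rows(
  commands=[
    [[1,-0.12,-0.1,0,-0.06],[1,-0.24,-0.2,0,-0.12],[1,-0.35,-0.3,0,-0.17],[1,-0.35,-0.3,0,-0.17],[1,-0.35,-0.3,0,-0.17],[1,-0.35,-0.3,0,-0.17]],
  ],
)

```text
clock: 2.33
tcp_pos: [0.5099, 0.0831, 0.3011]
orientation: [-0.004, -3.141, -0.0]
contact_force: [0.7, -0.2, -0.5]
grip_width: -0.0004
gripper_force: 0.0
```

Run:
```python
from h import *
o=get_obs(); print(o["clock"],o["tcp_pos"],o["orientation"],o["grip_width"])
p=viewer.grab_frame("wrist"); save(p["pixels"],"w0")
np.savez("w0.npz",img=p["pixels"],H=p["hand_eye"],fovy=p["fovy"],c=[p["cx"],p["cy"]],t=o["tcp_pos"],o=o["orientation"])
print(p["fovy"],p["cx"],p["cy"],p["hand_eye"])
```

```text
2.3333 [0.50992384 0.08312404 0.30114248] [-4.03473208e-03 -3.14112825e+00 -4.87318255e-04] -0.00038167559639070315
65.70646984690485 255.99918544109232 190.8949278437443 [[ 4.47838833e-04  9.49331716e-01  3.14275504e-01  8.08252322e-02]
 [ 9.99999768e-01 -5.86591016e-04  3.46927219e-04 -7.46363605e-04]
 [ 5.13700200e-04  3.14275276e-01 -9.49331758e-01 -1.41861227e-01]
 [ 0.00000000e+00  0.00000000e+00  0.00000000e+00  1.00000000e+00]]
```

View pics/w0.png

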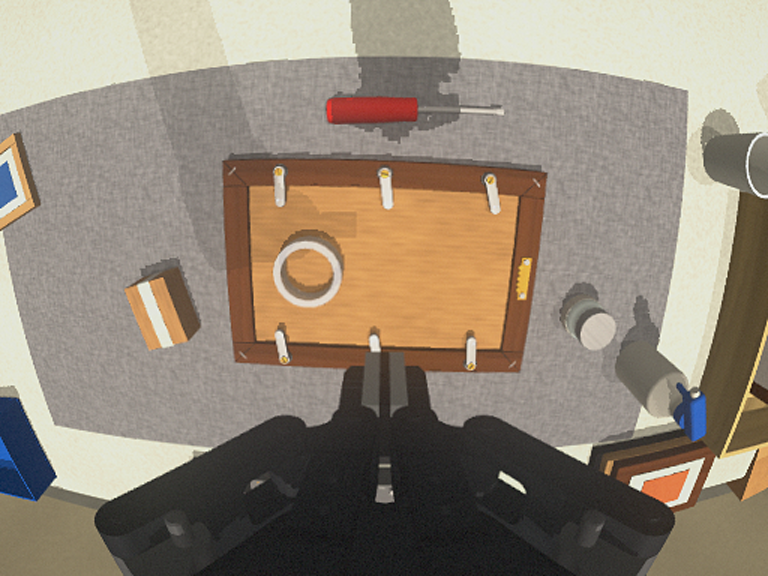

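The wrist view, from the far side, shows the near screws at (279,172), (385,174) and (490,180), and far1 and far3 at (284,360) and (470,366). far2 is partly hidden. The frame corners are at (223,160), (547,172), (521,372) and (236,362). I'll fit the pose from these.

```bash
cat >> h.py <<'E'
def wray(d,uv):
    uv=np.atleast_2d(uv).astype(float); f=192/np.tan(np.radians(float(d["fovy"]))/2)
    v=(uv-d["c"])/f; th=np.linalg.norm(v,axis=1); s=np.sin(th)/th
    c=np.c_[v[:,0]*s,-v[:,1]*s,-np.cos(th)]; Rw=R.from_rotvec(d["o"]).as_matrix()
    return d["t"]+Rw@d["H"][:3,3], c@(Rw@d["H"][:3,:3]).T
def wun(d,uv,z):
    o,D=wray(d,uv); z=np.broadcast_to(z,len(D)); return o+D*((z-o[2])/D[:,2])[:,None]
def fit(A,B):
    a=A-A.mean(0); b=B-B.mean(0); th=np.arctan2((a[:,0]*b[:,1]-a[:,1]*b[:,0]).sum(),(a*b).sum())
    M=np.array([[np.cos(th),-np.sin(th)],[np.sin(th),np.cos(th)]]); t=B.mean(0)-M@A.mean(0); return th,t,B-(A@M.T+t)
E
python3 - <<'E'
from h import *
d=np.load("w0.npz")
uv=np.array([(279,172),(385,174),(490,180),(284,360),(470,366),(223,160),(547,172),(521,372),(236,362)])/1.5
Z=np.r_[[.029]*5,[.02]*4]
F=np.array([(-98,-100),(-98,0),(-98,100),(98,-100),(98,100),(-110,-160),(-110,160),(110,160),(110,-160)])/1e3
W=wun(d,uv,Z)[:,:2]
th,t,res=fit(F,W); print("wrist",th,t,(res*1e3).round(1).tolist())
p=viewer.grab_frame("top"); m=viewer.trace(p,"frame")[0]["pixels"].astype(np.uint8)
c=max(cv2.findContours(m,0,1)[0],key=cv2.contourArea)[:,0]
w=unproj(p,c,0.02)[:,:2]; print("top",cv2.minAreaRect((w*1e3).astype(np.float32)))
# crop, rectified at z=.024
g=np.stack(np.meshgrid(np.linspace(.69,.41,560),np.linspace(.26,-.10,720),indexing='ij'),-1).reshape(-1,2)
P=np.c_[g,np.full(len(g),.024)]; o,_=wray(d,[[1,1]]); Rw=R.from_rotvec(d["o"]).as_matrix()@d["H"][:3,:3]
c=(P-o)@Rw; f=192/np.tan(np.radians(float(d["fovy"]))/2); th_=np.arccos(-c[:,2]/np.linalg.norm(c,axis=1)); n=np.linalg.norm(c[:,:2],axis=1)
mx=(d["c"][0]+f*th_*c[:,0]/n).reshape(560,720).astype(np.float32); my=(d["c"][1]-f*th_*c[:,1]/n).reshape(560,720).astype(np.float32)
im=cv2.remap(d["img"],mx,my,cv2.INTER_CUBIC)
M=np.array([[np.cos(th),-np.sin(th)],[np.sin(th),np.cos(th)]])
for x in(-98,98):
  for y in(-100,0,100):
    q=M@np.array([x,y])/1e3+t; print(x,y,q.round(4)); cv2.circle(im,(int((.26-q[1])*2000),int((.69-q[0])*2000)),3,(0,255,0),-1)
save(im,"rect",1)
E
```

```text
wrist -0.03906271280908077 [0.55448038 0.07942148] [[0.4, 0.7], [0.5, 0.1], [0.5, -1.2], [-0.2, -0.0], [-0.7, -1.9], [0.3, 1.3], [0.3, -1.1], [-0.3, 0.3], [-0.8, 1.9]]
top ((547.4224243164062, -19.641098022460938), (123.58162689208984, 216.16677856445312), 88.25543975830078)
-98 -100 [ 0.4526 -0.0167]
-98 0 [0.4566 0.0832]
-98 100 [0.4605 0.1832]
98 -100 [ 0.6485 -0.0243]
98 0 [0.6524 0.0756]
98 100 [0.6563 0.1755]
```

View pics/rect.png

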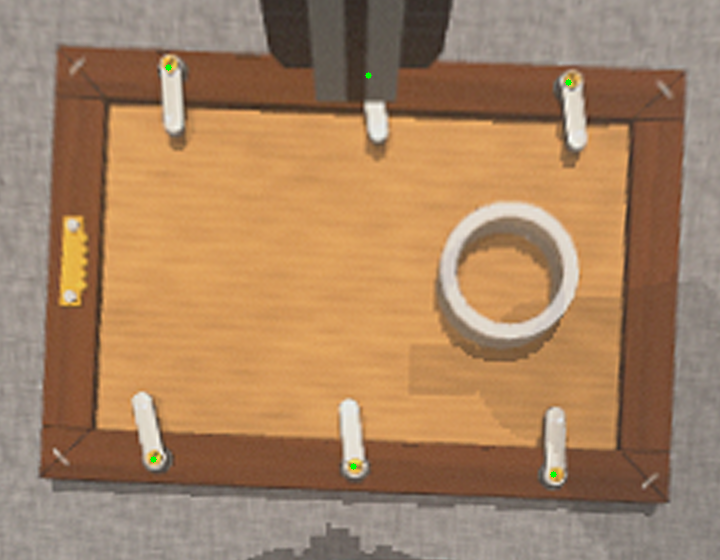

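The overlay (green) lands on all the visible screws, so the pose fit is good: origin (0.5545, 0.0794), yaw −0.039. far2 is under the fingers. Near pass: run −y with the fingertip at frame x = −77, starting from y = +140.

Request:
play_rows(
  commands=[
    [[1,0.03,0.15,0,0.023],[1,0.06,0.3,-0.0,0.023],[1,0.1,0.45,0.15,0.023],[1,0.136,0.6,0.35,0.023],[1,0.136,0.696,0.5,0.023],[1,0.136,0.696,0.65,0.023],[1,0.136,0.696,0.8,0.023],[1,0.136,0.696,0.95,0.023],[1,0.136,0.696,1,0.023],[1,0.136,0.696,1,0.023],[1,0.136,0.696,1,0.023]],
  ],
)

```text
clock: 3.4
tcp_pos: [0.4834, 0.2222, 0.1019]
orientation: [0.059, 3.141, 0.0]
contact_force: [0.0, 0.9, 0.8]
grip_width: -0.0002
gripper_force: 0.0
```

Run:
```python
from h import *
o=get_obs(); print(o["clock"],o["tcp_pos"],o["orientation"],o["contact_force"])
```

```text
3.4 [0.48340395 0.22219485 0.10194172] [5.89016868e-02 3.14094621e+00 1.92287995e-04] [0.02835694 0.87507389 0.83038087]
```

Request:
play_rows(
  commands=[
    [[1,0,0,0.08,0],[1,0,0,0.18,0],[1,0,0,0.27,0],[1,0,0,0.33,0],[1,0,0,0.36,0],[1,0,0,0.375,0],[1,0,0,0.385,0],[1,0,0,0.39,0],[1,0,0,0.39,0]],
  ],
)

```text
clock: 4.15
tcp_pos: [0.4838, 0.2219, 0.0239]
orientation: [0.06, 3.14, 0.001]
contact_force: [0.1, 0.2, -0.7]
grip_width: -0.0
gripper_force: 0.0
```

Request:
play_rows(
  commands=[
    [[1,0,-0.03,0,0],[1,0,-0.07,0,0],[1,0,-0.11,0,0],[1,0,-0.15,0,0],[1,0,-0.19,0,0],[1,0,-0.23,0,0],[1,0,-0.27,0,0],[1,0,-0.31,0,0],[1,0,-0.35,0,0],[1,0,-0.39,0,0],[1,0,-0.42,0,0],[1,0,-0.42,0,0]],
  ],
)

```text
clock: 5.15
tcp_pos: [0.4798, 0.1358, 0.0232]
orientation: [-0.063, -3.14, 0.001]
contact_force: [-1.4, 0.1, 0.2]
grip_width: -0.0001
gripper_force: 0.0
```

Run:
```python
from h import *
o=get_obs(); print(o["clock"],o["tcp_pos"],o["orientation"],o["contact_force"])
p=viewer.grab_frame("wrist"); save(p["pixels"],"w1")
```

```text
5.15 [0.47975328 0.13577421 0.02320509] [-6.29099679e-02 -3.14027109e+00  1.44994893e-03] [-1.43721463  0.08282399  0.16941785]
```

View pics/w1.png

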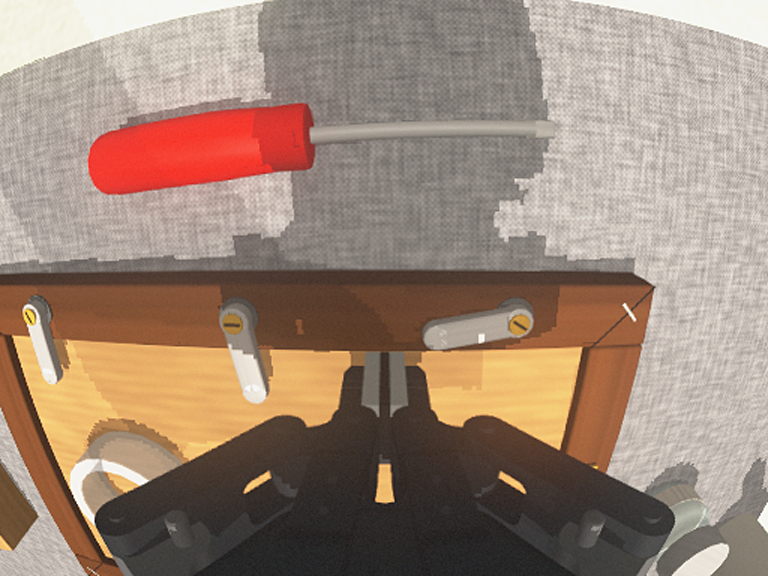

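near3 now lies along its rail (tip at (430,335), screw at (520,323)). I continue the pass.

Request:
play_rows(
  commands=[
    [[1,0,-0.04,0,0],[1,0,-0.08,0,0],[1,0,-0.12,0,0],[1,0,-0.16,0,0],[1,0,-0.2,0,0],[1,0,-0.24,0,0],[1,0,-0.28,0,0],[1,0,-0.32,0,0],[1,0,-0.36,0,0],[1,0,-0.4,0,0],[1,0,-0.44,0,0],[1,0,-0.48,0,0]],
  ],
)

```text
clock: 6.2
tcp_pos: [0.4762, 0.0409, 0.0232]
orientation: [-0.06, -3.141, 0.0]
contact_force: [-0.9, 0.7, 0.4]
grip_width: 0.0
gripper_force: 0.0
```

Request:
play_rows(
  commands=[
    [[1,0,-0.04,0,0],[1,0,-0.08,0,0],[1,0,-0.12,0,0],[1,0,-0.16,0,0],[1,0,-0.2,0,0],[1,0,-0.24,0,0],[1,0,-0.28,0,0],[1,0,-0.32,0,0],[1,0,-0.37,0,0],[1,0,-0.42,0,0],[1,0,-0.47,0,0],[1,0,-0.52,0,0]],
  ],
)

```text
clock: 7.2
tcp_pos: [0.4722, -0.0634, 0.0233]
orientation: [-0.06, -3.141, 0.0]
contact_force: [0.7, -0.3, -0.5]
grip_width: 0.0004
gripper_force: 0.0
```

Request:
play_rows(
  commands=[
    [[1,0,0,0,0],[1,0,0,-0.08,0],[1,0,0,-0.18,0],[1,0,0,-0.3,0],[1,0,0,-0.4,0],[1,0,0,-0.4,0],[1,0,0,-0.4,0]],
  ],
)

```text
clock: 7.78
tcp_pos: [0.4732, -0.0618, 0.1041]
orientation: [0.059, 3.139, 0.001]
contact_force: [0.2, 0.5, -1.0]
grip_width: 0.0001
gripper_force: 0.0
```

Run:
```python
from h import *
o=get_obs(); print(o["clock"],o["tcp_pos"],o["orientation"],o["contact_force"])
p=viewer.grab_frame("wrist"); save(p["pixels"],"w2")
np.savez("w2.npz",img=p["pixels"],H=p["hand_eye"],fovy=p["fovy"],c=[p["cx"],p["cy"]],t=o["tcp_pos"],o=o["orientation"])
```

```text
7.7833 [ 0.47323099 -0.06183722  0.10414732] [5.88887215e-02 3.13863739e+00 7.31421312e-04] [ 0.24189847  0.50526054 -0.99691318]
```

View pics/w2.png

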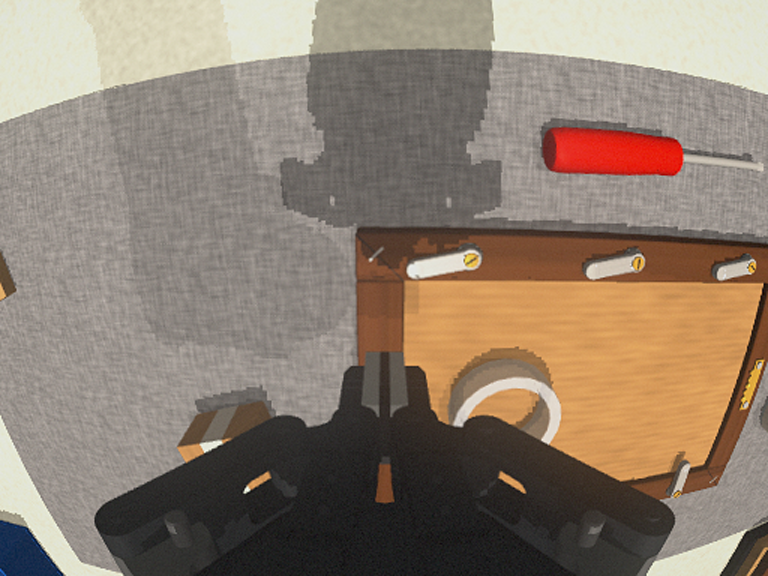

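All three near buttons lie along the rail, with screws at (471,261), (637,264) and (750,267) and tips to their left. I check that the frame hasn't shifted, then start the far side.

Run:
```python
from h import *
d=np.load("w2.npz")
uv=np.array([(471,261),(637,264),(750,267)])/1.5
print(wun(d,uv,.029)[:,:2].round(4)); print(wun(d,np.array([(357,230)])/1.5,.02)[:,:2], "expected corner",(0.5545-.110*.999-.16*.039,.0794+.11*.039-.16*.999))
```

```text
[[ 0.4525 -0.0175]
 [ 0.4564  0.0812]
 [ 0.4599  0.179 ]]
[[ 0.43631545 -0.07518147]] expected corner (0.43837, -0.07615000000000001)
```

Request:
play_rows(
  commands=[
    [[1,-0.1,0,0,0],[1,-0.25,0,0,0],[1,-0.4,0,0,0],[1,-0.55,0,0,0],[1,-0.68,0,0,0],[1,-0.764,0.005,0,0],[1,-0.764,0.005,0,0],[1,-0.764,0.005,0,0]],
  ],
)

```text
clock: 8.5
tcp_pos: [0.6244, -0.0667, 0.1014]
orientation: [-0.059, -3.138, 0.0]
contact_force: [-0.2, -0.1, 0.3]
grip_width: 0.0001
gripper_force: 0.0
```

Request:
play_rows(
  commands=[
    [[1,-0.006,0,0.08,0],[1,-0.006,0,0.18,0],[1,-0.006,0,0.27,0],[1,-0.006,0,0.33,0],[1,-0.006,0,0.36,0],[1,-0.006,0,0.375,0],[1,-0.006,0,0.385,0],[1,-0.006,0,0.385,0],[1,-0.006,0,0.385,0]],
  ],
)

```text
clock: 9.25
tcp_pos: [0.6269, -0.067, 0.0271]
orientation: [0.06, 3.14, 0.0]
contact_force: [0.4, 0.3, -1.4]
grip_width: -0.0003
gripper_force: 0.0
```

Request:
play_rows(
  commands=[
    [[1,0,0,0.008,0],[1,0,0,0.016,0],[1,0,0,0.016,0]],
  ],
)

```text
clock: 9.5
tcp_pos: [0.6265, -0.0669, 0.0231]
orientation: [0.059, 3.141, 0.0]
contact_force: [-0.0, -0.7, 0.8]
grip_width: 0.0001
gripper_force: 0.0
```

Request:
play_rows(
  commands=[
    [[1,0,0.03,0,0],[1,0,0.07,0,0],[1,0,0.11,0,0],[1,0,0.15,0,0],[1,0,0.19,0,0],[1,0,0.23,0,0],[1,0,0.27,0,0],[1,0,0.31,0,0],[1,0,0.35,0,0],[1,0,0.39,0,0],[1,0,0.43,0,0],[1,0,0.47,0,0]],
  ],
)

```text
clock: 10.5
tcp_pos: [0.6302, 0.0281, 0.0232]
orientation: [0.059, 3.141, 0.0]
contact_force: [-0.1, 0.5, 0.0]
grip_width: -0.0002
gripper_force: 0.0
```

Request:
play_rows(
  commands=[
    [[1,0,0.04,0,0],[1,0,0.08,0,0],[1,0,0.12,0,0],[1,0,0.16,0,0],[1,0,0.2,0,0],[1,0,0.24,0,0],[1,0,0.28,0,0],[1,0,0.32,0,0],[1,0,0.36,0,0],[1,0,0.4,0,0],[1,0,0.44,0,0],[1,0,0.48,0,0]],
  ],
)

```text
clock: 11.5
tcp_pos: [0.6338, 0.1241, 0.0232]
orientation: [0.059, 3.141, 0.0]
contact_force: [-0.3, 0.0, -0.5]
grip_width: 0.0002
gripper_force: 0.0
```

Request:
play_rows(
  commands=[
    [[1,0,0.04,0,0],[1,0,0.08,0,0],[1,0,0.12,0,0],[1,0,0.16,0,0],[1,0,0.2,0,0],[1,0,0.24,0,0],[1,0,0.29,0,0],[1,0,0.34,0,0],[1,0,0.39,0,0],[1,0,0.44,0,0],[1,0,0.48,0,0],[1,0,0.51,0,0]],
  ],
)

```text
clock: 12.5
tcp_pos: [0.6375, 0.2269, 0.0231]
orientation: [0.057, 3.141, 0.001]
contact_force: [-0.7, 0.1, 0.2]
grip_width: 0.0001
gripper_force: 0.0
```

Request:
play_rows(
  commands=[
    [[1,0,0,0,0],[1,0,0,-0.08,0],[1,0,0,-0.18,0],[1,0,0,-0.3,0],[1,0,0,-0.45,0],[1,0.2,-0.1,-0.6,0],[1,0.4,-0.2,-0.8,0],[1,0.6,-0.3,-1,0],[1,0.8,-0.4,-1,0],[1,1,-0.5,-1,0],[1,1,-0.5,-1,0],[1,1,-0.5,-1,0]],
  ],
)

```text
clock: 13.5
tcp_pos: [0.4284, 0.1286, 0.2234]
orientation: [-0.064, -3.138, -0.0]
contact_force: [-1.1, -0.5, -0.4]
grip_width: 0.0001
gripper_force: 0.0
```

Run:
```python
from h import *
o=get_obs(); print(o["clock"],o["tcp_pos"],o["orientation"],o["contact_force"])
p=viewer.grab_frame("wrist"); save(p["pixels"],"w3")
np.savez("w3.npz",img=p["pixels"],H=p["hand_eye"],fovy=p["fovy"],c=[p["cx"],p["cy"]],t=o["tcp_pos"],o=o["orientation"])
```

```text
13.5 [0.42839498 0.12864569 0.22342279] [-6.38655816e-02 -3.13750986e+00 -1.42476247e-04] [-1.09197323 -0.5154276  -0.40493432]
```

View pics/w3.png

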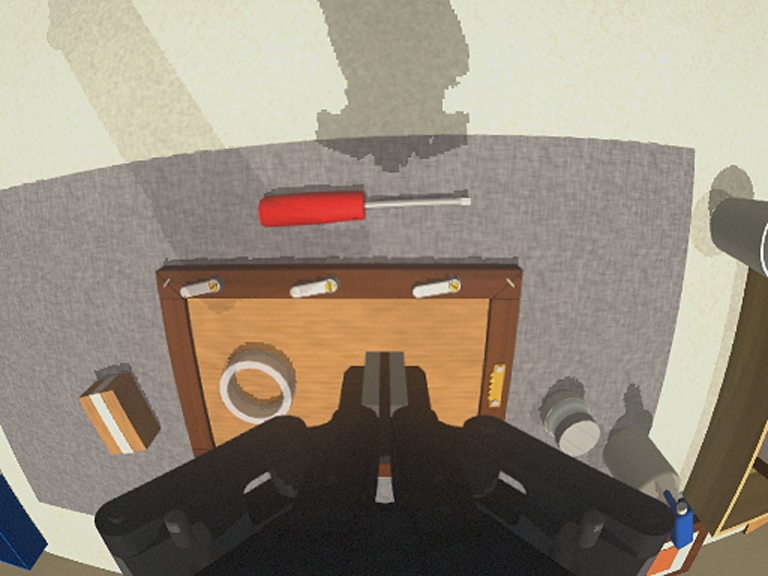

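The near rail is good here, but the far rail is hidden by the gripper. I move forward to see it.

Request:
play_rows(
  commands=[
    [[1,-0.15,-0.05,-0.05,0],[1,-0.3,-0.1,-0.1,0],[1,-0.45,-0.15,-0.15,0],[1,-0.6,-0.2,-0.2,0],[1,-0.75,-0.2,-0.25,0],[1,-0.9,-0.2,-0.3,0],[1,-1,-0.2,-0.35,0],[1,-1,-0.2,-0.35,0],[1,-1,-0.2,-0.35,0]],
  ],
)

```text
clock: 14.3
tcp_pos: [0.6337, 0.0846, 0.2926]
orientation: [0.061, 3.14, -0.001]
contact_force: [-0.1, -0.1, 0.0]
grip_width: 0.0001
gripper_force: 0.0
```

Run:
```python
from h import *
o=get_obs(); print(o["clock"],o["tcp_pos"],o["orientation"],o["contact_force"])
p=viewer.grab_frame("wrist"); d=dict(c=np.array([p["cx"],p["cy"]]),fovy=p["fovy"],H=p["hand_eye"],t=o["tcp_pos"],o=o["orientation"])
g=np.stack(np.meshgrid(np.linspace(.69,.41,560),np.linspace(.26,-.10,720),indexing='ij'),-1).reshape(-1,2)
P=np.c_[g,np.full(len(g),.024)]; oo,_=wray(d,[[1,1]]); Rw=R.from_rotvec(d["o"]).as_matrix()@d["H"][:3,:3]
c=(P-oo)@Rw; f=192/np.tan(np.radians(float(d["fovy"]))/2); th=np.arccos(-c[:,2]/np.linalg.norm(c,axis=1)); n=np.linalg.norm(c[:,:2],axis=1)
mx=(d["c"][0]+f*th*c[:,0]/n).reshape(560,720).astype(np.float32); my=(d["c"][1]-f*th*c[:,1]/n).reshape(560,720).astype(np.float32)
im=cv2.remap(p["pixels"],mx,my,cv2.INTER_CUBIC); save(im,"rect2",1)
q=viewer.grab_frame("top"); A=cv2.imread("pics/top0.png"); save(q["pixels"],"topE")
B=cv2.imread("pics/topE.png"); p0={**q,"pixels":cv2.resize(A,(512,384))[:,:,::-1].copy()}
for n in ["tape","screwdriver","jar","carton","small_frame","spray","pot"]:
    t=viewer.trace(q,n)
    if t: ys,xs=np.nonzero(t[0]["pixels"]); print(n,t[0]["rect"],unproj(q,[xs.mean(),ys.mean()],.02).round(3))
```

```text
14.3 [0.63369995 0.08457762 0.2925614 ] [ 6.09715371e-02  3.14045962e+00 -1.49701631e-03] [-0.09331115 -0.10543178  0.00239977]
tape [255.7, 187.4, 273.9, 211.1] [[ 0.548 -0.004  0.02 ]]
jar [151.9, 174.4, 173.1, 191.4] [[0.607 0.306 0.02 ]]
carton [305.7, 164.2, 334.0, 198.0] [[ 0.594 -0.165  0.02 ]]
small_frame [384.9, 206.4, 443.0, 257.7] [[ 0.437 -0.425  0.02 ]]
spray [110.9, 141.3, 144.8, 170.7] [[0.685 0.411 0.02 ]]
pot [75.5, 232.2, 107.9, 262.0] [[0.414 0.504 0.02 ]]
```

View pics/rect2.png

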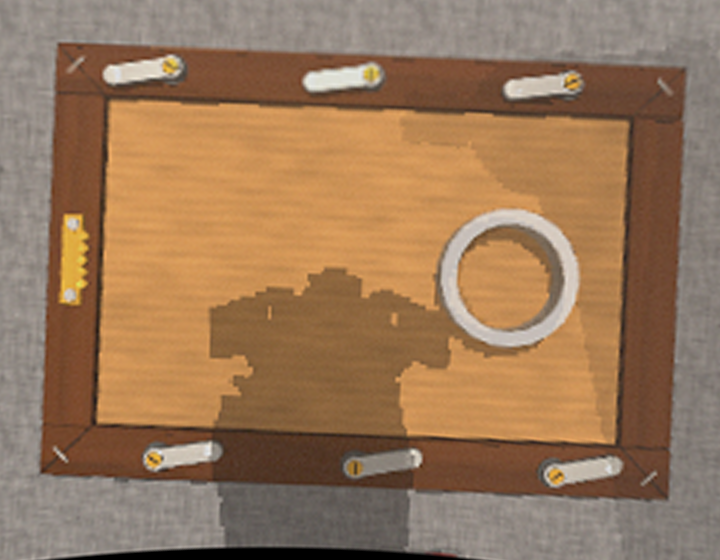

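All six buttons lie about 8–10.5° off their rails (limit about 18°). The frame and tape look unmoved and the arm is clear.

```bash
python3 -c "
from bench import r; print(r.hand_in())"
```

```text
the job is handed in; nothing more can be done
None
```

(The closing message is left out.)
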